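# Load a reference plate face up under the keeper of a spring nest

## Robot

A 6-joint arm with a two-finger parallel gripper is mounted at the origin on the work surface. World frame = base frame: x ahead of the robot, y to its left, z up, the work surface at z = 0. Lengths are in mm, angles in rad, forces in N, time in s.
With the tool pointing down it reaches from about 300 to 775 mm from the base axis. Payload 14.6 kg.
Tool frame: the origin (TCP) lies at the very end of the fingers, on their centre line; the grasp point (between the pads) lies 19 mm behind it; z points along the fingers, y is the line along which they close (so a half turn about z gives the same grasp; the last joint's range is limited). The gripper opens to 94 mm and grips with 3 to 60 N. Pads are 16 mm wide; open, the fingers measure 119 mm over their backs; the gripper's body (75 mm by 177 mm) begins 78 mm behind the grasp point.
Start: joints at [-1.189, 0.3, 1.521, -0, 1.321, -0.067], TCP at [238.628, -495.526, 205.446] pointing down, gripper open.
Joint ranges: [-3.03, 3.03], [-0.79, 2.21], [0.23, 2.52], [-1.04, 4.18], [0, 3.07], [-2.55, 2.55]. Speed limits (rad/s): [2.22, 2.22, 2.57, 3.14, 3.14, 3.14].

## Interface

Orientations are given as [roll, pitch, yaw] about the fixed x, y, z axes, in that order (R = Rz(yaw) Ry(pitch) Rx(roll)).
In Python, from cell import manip, camera, get_calibration gives the robot as it stands. The module is installed in compiled form; this text tells all that it offers.
- The arm moves only by the tool jog_arm, never from a script. Its argument "plan" is one flat list of numbers, 6 for each row, row after row: the shift along the world's x, y, z in m, then the turn, a rotation vector about the world's x, y, z in degrees. A call has 1 to 20 rows; each row is the pose to reach, as a shift and turn from the pose commanded when the call began; what a row does not reach only later rows make up. A row lasts 1/10 s, in which the tool goes at most 50 mm and 8.59 degrees, less where a joint would pass 70% of its speed; a pose out of reach is approached as far as the arm can. A call with a gripper value outside its range is refused whole. "claw" is the finger opening in m, from 0 to 0.094, set as the call begins (left out, the last holds). The fingers move at their own pace and stop on an object; "force" is the grip in N (left out, the last holds). Time passes only in rows, so rows that repeat a pose let the fingers close. It gives the time, the measured TCP pose, the force, the opening and the grip force at its end, in the units of the state.
- manip.read_state(): the state, without advancing time (a new reading comes with each control period).
- camera(name): name is "scene" or "side" or "wrist"; returns (picture, depth): 384x512x3 uint8, red, green, blue; 384x512 float32, mm along the optical axis (not along the pixel's ray), 0 where there is no reading.
- get_calibration(name): a dict with "fx", "fy", "cx", "cy" (pixels), "origin" and "attitude" of the camera in the world. Camera axes: x right, y down, z forward; pixel columns grow to the right and rows downward; lengths in mm; the calibration is good to about 2 mm. A picture is of the moment at which its call begins: read the wrist's pose just before it. get_calibration takes no time and is no camera call; for the wrist camera it gives the pose at the moment of the call.
- manip.sign_off(): hands the job in; it is judged then, once.
The state is a dict: "clock": time; "joints": joint angles; "qd": joint speeds; "effort": joint torques, N m; "eef_pos": TCP position; "eef_rot": TCP orientation; "wrist_force": force on the tool from outside, world axes, zero at the start; "moment": the same for the moment, N m; "finger_gap": finger opening in mm; "finger_force": force on a finger pad.
Only numpy, scipy, OpenCV 4.12 (cv2) and the standard library are available. Lean on these libraries where they do the work, as an engineer would, in place of code of your own. Each camera call takes 0.05 s, during which the arm holds its last target. There are 200 camera calls.

## Task

Take the blue reference plate out of the leaning rack and load it into the nest, bright measuring face up: slip one short end under the yellow keeper lip, push the brass spring pusher back, and lay the plate down flat behind the low wall, so that the spring holds it against that wall. Let go of it there, and leave the orange plate and everything else on the table where they are.

Things in the scene. Friction and masses are not known exactly. Their poses are not given: they have to be found in the camera images.
- blue_plate: Flat plate 110 x 50 x 16 mm, 0.17-0.34 kg: blue body, bright steel measuring face with three thin dark cross lines on one side, black rubber skin on the other. Origin at its centre; x along the 110 mm, y along the 50 mm, z out of the bright face. Starts standing on its short +x end, leaning in one of the rack's two cradles. Either end may go first into the nest.
- blue_plate_face (a point): Centre of the blue plate's bright measuring face, 8 mm from the plate's centre along its z; axes as the plate.
- orange_plate: The same plate with an orange body, in the other cradle; to be left alone, standing in its cradle.
- rack: Fixed grey rack, two cradles at y = +65 and -65 mm. Origin: centre of the underside of its base (130 x 220 x 12 mm); z up. Plates lean back 25 deg from vertical (top towards rack -x), bright face to +x and 25 deg upward; plate centre at x 6, z 83 mm; plate y = rack y. Rests are at most 36 mm wide, narrower than the plate: its 50 mm-apart side edges are free. 80 mm gap between the plates.
- nest: Fixed nest on a dark steel base 200 x 110 x 12 mm. Origin: centre of the underside; z up, x towards the keeper lip. The plate lies along x on a pedestal only 34 mm wide, so from x = -41 to +38 mm fingers can pass beside its side edges to 30 mm below the pocket's floor. Side cheeks at both ends, inner faces at y = +-27 mm: x -61..-41 mm (10 mm above the floor) and x +38..+88 mm (up to the lip).
- nest_floor (a point): Centre of the nest's pocket, on its floor, 42 mm above the table; axes as the nest. The loaded plate's centre lies 8 mm and its bright face 16 mm above this point.
- pusher_face (a point): Middle of the front face of the brass spring pusher under the lip, 10 mm above the floor; face 40 mm wide, from 2 to 18 mm above the floor. At rest it stands at nest x = +51 mm; a loaded plate holds it at +55 mm.
- pusher (a joint): Travel of the spring pusher in m: 0 at rest, grows as it is pushed towards the nest's +x, at most 0.010. Spring: 3.6 N to start, plus 0.6 N per mm. 0.004 when the plate is loaded.
- rack_toe (a point): On the rack, midway between the cradles, level with the toes' top edges; axes as the rack. Each cradle has a toe 36 mm wide that stands 2 mm in front of the bright face and reaches 9 mm up it from the plate's lower end: lift the plate 15 mm or more along its slope before moving it to rack +x.
- nest_lip (a point): Middle of the lower front edge of the yellow keeper lip: nest x = +49 mm, 21 mm above the floor; axes as the nest. The lip is 66 mm wide, 6 mm thick, reaches on to x = +88 mm, and covers the last 6 mm of a loaded plate, so the plate cannot be dropped in flat: slide one end under it at a slope of 10-30 deg, push the pusher back 7-8 mm, then lay the other end down behind the low wall.
- nest_wall (a point): Middle of the top inner edge of the low green wall at the nest's -x end: nest x = -55 mm, 8 mm above the floor; axes as the nest. A loaded plate's end face is pressed against this wall by the spring.
- ring_gauge: Bystander: loose steel ring, 72 mm across, 24 mm high; origin at the centre of its underside.
- plug_gauge: Bystander: loose upright steel cylinder, 32 mm across, 70 mm high; origin at the centre of its underside.
- angle_plate: Bystander: loose green cast angle plate 90 x 70 x 90 mm high; origin at the centre of its underside.
- cleaner: Bystander: white bottle, 60 mm across, 160 mm high; origin at the centre of its underside.
- stylus_tray: Bystander: grey open tray 100 x 160 x 35 mm; origin at the centre of its underside.
Not all that is in view belongs to the job. What is shaped like the nest but pink is not meant.

How it is judged:
By the outcome, as a careful person would: the job done as asked, in the order asked, and still so for the second after the job is handed in, with the robot touching nothing.
It also fails if it takes over 48 s, if anything falls off the work surface, if the arm or the gripper's body presses on something with over 40 N, if the wrist force passes 120 N, or if a joint passes its speed limit or range.

## Working session

There is one attempt and no reset: what is moved stays moved. The work goes in short steps, Python scripts to look and compute and a tool call to move; the robot and the scene stay as the last step left them, time stands still between calls to the robot, and variables do not carry over. Pictures are saved under pics/ and viewed, at most 10 in all, crops included, and the job is handed in when it is done.

Besides the shell and the picture viewer there is one more tool, called after "Request:" as name(argument=value, ...) on one line, values as JSON. jog_arm: Moves the arm, as the interface text tells. Its arguments: {"type":"object","properties":{"plan":{"type":"array"},"claw":{"type":"number"},"force":{"type":"number"}},"required":["plan"]}

```bash
mkdir -p pics
cat > h.py <<'E'
import numpy as np, cv2
from cell import manip, camera, get_calibration
from scipy.spatial.transform import Rotation as Ro
def shot(n):
    c=get_calibration(n); p,d=camera(n); return p,d,c
def pts(d,c):
    v,u=np.mgrid[:384,:512]
    P=np.stack([(u-c['cx'])/c['fx']*d,(v-c['cy'])/c['fy']*d,d],-1)
    return P@rot(c).T+np.array(c['origin'])
def rot(c):
    a=np.array(c['attitude']); return a if a.shape==(3,3) else Ro.from_euler('xyz',a).as_matrix()
E
python3 - <<'E'
from h import *
for n in("scene","side","wrist"):
    p,d,c=shot(n); print(n,c); np.savez(f"/tmp/{n}.npz",p=p,d=d,P=pts(d,c))
    cv2.imwrite(f"pics/{n}0.png",p[...,::-1])
a=[cv2.imread(f"pics/{n}0.png") for n in("scene","side")]
cv2.imwrite("pics/a.png",cv2.resize(np.hstack(a),(800,300)))
print(manip.read_state())
E
```

```text
scene {'fx': 466.17719149502847, 'fy': 466.17719149502847, 'cx': 251.62013220496834, 'cy': 188.5610980412207, 'origin': array([1404.50974845,  768.23021455, 1375.80146911]), 'attitude': array([-2.40326912,  0.01622611,  2.29918651])}
side {'fx': 404.5676662801568, 'fy': 404.5676662801568, 'cx': 252.14784664748512, 'cy': 192.5979391217775, 'origin': array([492.20313953, 936.08897972, 929.7568349 ]), 'attitude': array([-2.29830081,  0.00673489, -3.10202943])}
wrist {'fx': 345.3845375907497, 'fy': 345.3845375907497, 'cx': 252.40847750517742, 'cy': 192.7343334109055, 'origin': array([ 306.28473813, -462.70650749,  384.21847982]), 'attitude': array([ 2.88233685e+00,  1.58219239e-03, -1.12163011e+00])}
{'clock': 0.15, 'joints': array([-1.18861729e+00,  3.00335714e-01,  1.52142761e+00, -1.56249373e-05,
        1.32068662e+00, -6.65832835e-02]), 'qd': array([-8.92071951e-05, -2.13441400e-03, -1.37269457e-03,  4.06714692e-04,
       -3.97576467e-04,  3.63941522e-05]), 'effort': array([-1.34292353e-03, -5.31960261e+01, -3.52820206e+01,  7.07142963e-02,
        2.36295839e-02, -6.56925044e-05]), 'eef_pos': array([ 238.54767038, -495.36111384,  205.02551539]), 'eef_rot': array([-3.14073625e+00, -4.19373567e-05,  4.48766178e-01]), 'wrist_force': array([ 0.68965194,  0.19902733, -0.39415378]), 'moment': array([-0.02088938, -0.00219844, -0.02909468]), 'finger_force': 0.0, 'finger_gap': 93.73573836833309}
```

View pics/scene0.png

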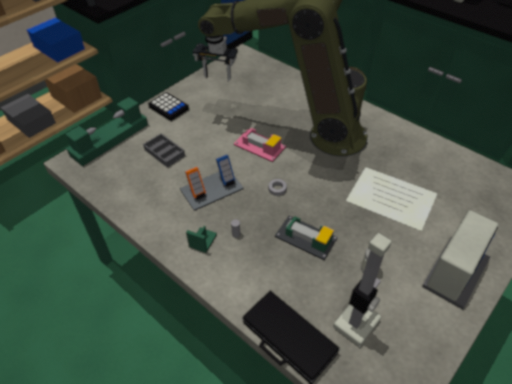

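View pics/side0.png

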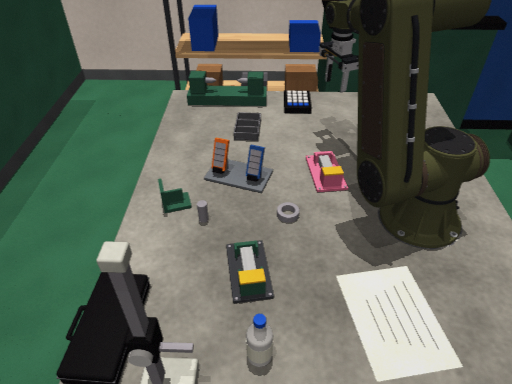

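The side view shows the blue plate at (256,163), orange plate at (220,155), the rack base around (238,174), and the true nest (dark base) at (249,270) with its yellow lip at (252,284). The pink decoy is at (327,172).

Run:
```python
from h import *
def rep(name,XY):
    r=cv2.minAreaRect(XY.astype(np.float32)); print(name,len(XY),np.round(r[0],1),np.round(r[1],1),round(r[2],1))
C=[];K=[]
for n,bl,ne in(("side",(256,163),(249,270)),("scene",(227,170),(308,236))):
    z=np.load(f"/tmp/{n}.npz"); p,P=z['p'],z['P']; hsv=cv2.cvtColor(p,cv2.COLOR_RGB2HSV)
    v,u=np.mgrid[:384,:512]
    print(n,'table',np.median(P[...,2][(np.hypot(u-bl[0],v-bl[1])<90)&(abs(P[...,2])<6)]))
    near=np.hypot(u-bl[0],v-bl[1])<70
    H,S,V=[hsv[...,i] for i in range(3)]
    b=near&(H>95)&(H<130)&(S>130)&(P[...,2]>15); o=near&(H<15)&(S>150)&(P[...,2]>15)
    for nm,m in(("blue",b),("orange",o)):
        print(nm,m.sum(),P[m].mean(0).round(1),np.percentile(P[m],[2,98],axis=0).round(1).tolist())
    for nm,s in(("rackbase",bl),("nestbase",ne)):
        m=((P[...,2]>7)&(P[...,2]<17)&(np.hypot(u-s[0],v-s[1])<60)).astype(np.uint8)
        c=P[bl[1],bl[0]] if nm=="rackbase" else P[ne[1],ne[0]]
        q=P[m>0]; q=q[np.hypot(*(q-c)[:,:2].T)<150]
        rep(nm,q[:,:2]); (C if nm=="rackbase" else K).append(q)
    y=(H>20)&(H<33)&(S>150)&(np.hypot(u-ne[0],v-ne[1])<50)&(P[...,2]>58)
    q=P[y]; print("lip z",np.median(q[:,2])); rep("lip",q[abs(q[:,2]-69)<5][:,:2])
```

```text
side table 1.1139828765457196
blue 163 [ 509.2 -236.7   88.9] [[382.1, -667.9, 30.7], [561.7, -139.6, 136.7]]
orange 174 [ 644.4 -207.3   92.5] [[626.6, -237.4, 38.9], [685.5, -177.9, 137.4]]
rackbase 872 [ 579.6 -179. ] [166.2 185. ] 71.7
nestbase 1114 [545.8 232.6] [130.3 197.1] 10.8
lip z 69.76323620405827
lip 323 [524.8 294.3] [65.4 42.8] 10.1
scene table 0.4513847092687229
blue 47 [ 543.  -180.1  102.6] [[513.3, -198.4, 38.5], [564.0, -149.3, 137.4]]
orange 97 [ 658.2 -214.6   96.3] [[603.4, -239.2, 37.0], [688.0, -175.9, 139.0]]
rackbase 644 [ 543.7 -151.8] [250.4 283. ] 66.4
nestbase 670 [547.7 256.5] [257.1 264. ] 47.5
lip z 68.39945582050018
lip 163 [526.3 294.9] [70.4 40.7] 14.3
```

Request:
jog_arm(plan=[0.18,0.16,0.04,0,0,26,0.36,0.32,0.05,0,0,52,0.36,0.32,0.05,0,0,52,0.36,0.32,0.05,0,0,52,0.36,0.32,0.05,0,0,52,0.36,0.32,0.05,0,0,52,0.36,0.32,0.05,0,0,52,0.36,0.32,0.05,0,0,52,0.36,0.32,0.05,0,0,52,0.36,0.32,0.05,0,0,52,0.36,0.32,0.05,0,0,52,0.36,0.32,0.05,0,0,52,0.36,0.32,0.05,0,0,52,0.36,0.32,0.05,0,0,52], claw=0.075)

```text
clock: 1.55
eef_pos: [598.0, -176.5, 255.5]
eef_rot: [-3.142, 0.0, 1.355]
wrist_force: [-0.5, 0.2, 0.4]
finger_gap: 75.1
finger_force: 0.0
```

Run:
```python
from h import *
n="wrist"; p,d,c=shot(n); P=pts(d,c); np.savez("/tmp/w1.npz",p=p,d=d,P=P)
cv2.imwrite("pics/w1.png",p[...,::-1])
s=manip.read_state(); print(s['clock'],s['eef_pos'],np.degrees(s['eef_rot']),s['joints'])
hsv=cv2.cvtColor(p,cv2.COLOR_RGB2HSV);H,S,V=[hsv[...,i] for i in range(3)]
```

```text
1.6 [ 598.06281283 -176.4007705   255.59727694] [1.79995251e+02 3.93350968e-03 7.76361618e+01] [-3.45527025e-01  4.38424459e-01  1.21805798e+00 -5.75633763e-05
  1.48501913e+00 -1.29732413e-01]
```

View pics/w1.png

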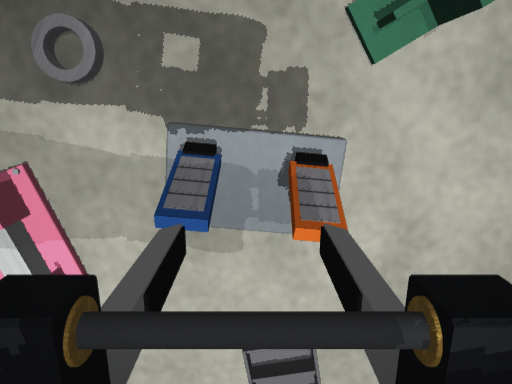

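The wrist view shows the blue plate's bright face around (190,185), its top end at (183,225) and toe at (200,148). The orange plate is at (317,195) and the rack base spans (167,125)–(345,140). Next I fit the plate faces from depth.

Run:
```python
from h import *
z=np.load("/tmp/w1.npz");p,P=z['p'],z['P']
v,u=np.mgrid[:384,:512]
t=(v<110)&(abs(P[...,2])<8); print('table',np.median(P[...,2][t]))
cen=[]
for nm,poly in(("blue",[(182,150),(222,153),(210,231),(153,227)]),("orange",[(288,160),(335,162),(347,238),(292,240)])):
    m=np.zeros((384,512),np.uint8);cv2.fillPoly(m,[np.array(poly)],1)
    q=P[(m>0)&(P[...,2]>30)&(P[...,2]<150)]
    # plane by robust iterations
    k=np.ones(len(q),bool)
    for i in range(10):
        c=q[k].mean(0);n=np.linalg.svd(q[k]-c,full_matrices=False)[2][2];n*=np.sign(n[2])
        k=abs((q-c)@n)<(4 if i<4 else 2)
    f=q[k]; ax=np.cross([0,0,1],n);ax/=np.linalg.norm(ax);up=np.cross(n,ax)
    r=cv2.minAreaRect(np.c_[(f-c)@ax,(f-c)@up].astype(np.float32))
    a=(f-c)@ax;b=(f-c)@up
    fc=c+ax*(np.percentile(a,1)+np.percentile(a,99))/2
    top=np.percentile(b,99.5)
    print(nm,k.sum(),'n',n.round(3),'tilt',np.degrees(np.arcsin(n[2])).round(1),'yaw',np.degrees(np.arctan2(n[1],n[0])).round(1),'rect',np.round(r[1],1),round(r[2],1),'w',np.ptp(np.percentile(a,[1,99])).round(1))
    fc=fc+up*(top-55); print(' centre',(fc-8*n).round(1)); cen.append(fc-8*n)
dv=cen[0]-cen[1];print(dv,np.linalg.norm(dv),'rack yaw',np.degrees(np.arctan2(-dv[0],dv[1])))
m=((P[...,2]>6)&(P[...,2]<18)&(u>150)&(u<360)&(v>110)&(v<250))
r=cv2.minAreaRect(P[m][:,:2].astype(np.float32));print(r)
```

```text
table 0.010415877503419324
blue 3054 n [0.278 0.859 0.429] tilt 25.4 yaw 72.1 rect [112.9  46.5] 89.7 w 45.3
 centre [ 535.4 -174.6   83.7]
orange 3040 n [0.271 0.862 0.429] tilt 25.4 yaw 72.6 rect [110.4  50. ] 89.7 w 48.8
 centre [ 657.  -213.    83.3]
[-121.60809318   38.44256632    0.39796344] 127.54025876613531 rack yaw 72.45729163348977
((593.4900512695312, -199.28704833984375), (130.11827087402344, 220.2705535888672), 72.40927124023438)
```

```bash
cat >> h.py <<'E'
def tgt(yaw,tilt):  # tool down, x along yaw, tilted by tilt deg about frame y (+: tool z towards -x of frame)
    return Ro.from_euler('z',yaw,degrees=True)*Ro.from_euler('y',tilt,degrees=True)*Ro.from_euler('x',180,degrees=True)
def go(grasp,R,ref=None,back=0):
    s=manip.read_state() if ref is None else ref
    zt=R.as_matrix()[:,2]; tcp=np.array(grasp)+(19-back)*zt
    rv=(R*Ro.from_euler('xyz',s['eef_rot']).inv()).as_rotvec(degrees=True)
    return (tcp-s['eef_pos']).round(1),rv.round(2)
E
python3 - <<'E'
from h import *
for b in(130,0): print(*go([534,-174.2,83],tgt(72.4,35),back=b))
E
```

```text
[-44.8  62.9 -81.7] [-33.82   9.05  -5.07]
[ -67.4   -8.2 -188.2] [-33.82   9.05  -5.07]
```

Request:
jog_arm(plan=[-0.03,0.063,-0.02,-17,4.5,-2.5,-0.045,0.063,-0.082,-33.8,9.05,-5.1,-0.045,0.063,-0.082,-33.8,9.05,-5.1,-0.045,0.063,-0.082,-33.8,9.05,-5.1,-0.045,0.063,-0.082,-33.8,9.05,-5.1,-0.045,0.063,-0.082,-33.8,9.05,-5.1,-0.045,0.063,-0.082,-33.8,9.05,-5.1,-0.045,0.063,-0.082,-33.8,9.05,-5.1])

```text
clock: 2.4
eef_pos: [553.7, -113.6, 174.4]
eef_rot: [3.141, 0.608, 1.262]
wrist_force: [-0.8, -0.6, -0.2]
finger_gap: 75.4
finger_force: 0.0
```

Run:
```python
from h import *
n="wrist"; p,d,c=shot(n); P=pts(d,c); np.savez("/tmp/w2.npz",p=p,d=d,P=P)
cv2.imwrite("pics/w2.png",p[...,::-1])
s=manip.read_state(); print(s['clock'],s['eef_pos'],np.degrees(s['eef_rot']),s['joints'])
for b in(130,40,0): print(*go([534,-174.2,83],tgt(72.4,35),back=b))
```

```text
2.45 [ 553.66740271 -113.51004024  174.29014927] [179.95388239  34.86724855  72.31992979] [-0.00439029  0.48540474  1.45564902 -0.58349412  1.43236709  0.45578607]
[-0.4 -0.  -0.4] [-0.12  0.08  0.05]
[-16.  -49.2 -74.1] [-0.12  0.08  0.05]
[ -23.   -71.1 -106.9] [-0.12  0.08  0.05]
```

View pics/w2.png

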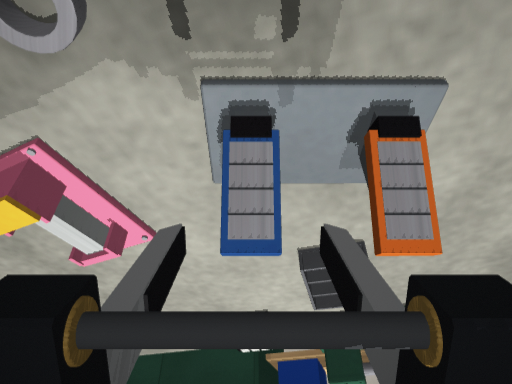

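The plate is centred between the fingers (plate edges at columns 222–281, finger gap centre about 253). Going in and closing.

Request:
jog_arm(plan=[-0.006,-0.019,-0.029,0,0,0,-0.012,-0.037,-0.056,0,0,0,-0.018,-0.055,-0.083,0,0,0,-0.023,-0.071,-0.107,0,0,0,-0.023,-0.071,-0.107,0,0,0,-0.023,-0.071,-0.107,0,0,0,-0.023,-0.071,-0.107,0,0,0])

```text
clock: 3.15
eef_pos: [531.6, -183.2, 68.1]
eef_rot: [3.139, 0.61, 1.263]
wrist_force: [0.9, 0.5, 0.2]
finger_gap: 75.2
finger_force: 0.0
```

Request:
jog_arm(plan=[0,0,0,0,0,0,0,0,0,0,0,0,0,0,0,0,0,0,0,0,0,0,0,0,0,0,0,0,0,0,0,0,0,0,0,0,0,0,0,0,0,0,0,0,0,0,0,0], claw=0.04, force=45)

```text
clock: 3.95
eef_pos: [530.7, -183.4, 66.7]
eef_rot: [-3.141, 0.61, 1.265]
wrist_force: [-2.6, 4.6, 5.9]
finger_gap: 49.6
finger_force: 45.0
```

Request:
jog_arm(plan=[-0.001,-0.004,0.009,0,0,0,-0.0025,-0.008,0.018,0,0,0,-0.004,-0.012,0.027,0,0,0,-0.005,-0.016,0.036,0,0,0,-0.005,-0.01,0.07,0,0,0,0,0.01,0.11,0,0,0,0,0.03,0.15,0,0,0,0,0.03,0.15,0,0,0,0,0.03,0.15,0,0,0,0,0.03,0.15,0,0,0])

```text
clock: 4.95
eef_pos: [530.0, -153.9, 214.6]
eef_rot: [-3.137, 0.611, 1.266]
wrist_force: [0.5, -0.1, -3.1]
finger_gap: 49.2
finger_force: 45.0
```

Run:
```python
from h import *
n="wrist"; p,d,c=shot(n); P=pts(d,c); np.savez("/tmp/w3.npz",p=p,d=d,P=P)
cv2.imwrite("pics/w3.png",p[...,::-1])
s=manip.read_state(); print(s)
N=np.array([533.,233,0])
# look pose over the nest, tool vertical, yaw 100
for g in([545,150,330],): print(*go(g,tgt(100,0)))
```

```text
{'clock': 5.0, 'joints': array([-0.07421212,  0.39518104,  1.48810503, -0.5965592 ,  1.44761831,
        0.36504553]), 'qd': array([-0.00087314,  0.00105991, -0.00469282, -0.00147685,  0.00648481,
       -0.00118986]), 'effort': array([ 3.85086117e-01, -6.00754809e+01, -3.57272959e+01, -1.80990826e+00,
        7.11571388e-01, -7.93190673e-03]), 'eef_pos': array([ 529.93397897, -154.0058901 ,  214.55707034]), 'eef_rot': array([-3.13695049,  0.61108382,  1.26629298]), 'wrist_force': array([ 0.19759823, -0.23063921, -2.65008697]), 'moment': array([ 0.56619444, -0.28439193,  0.00488484]), 'finger_force': 44.99690651893616, 'finger_gap': 49.93914791625459}
[ 15.1 304.   96.4] [35.25 -2.55 26.66]
```

View pics/w3.png

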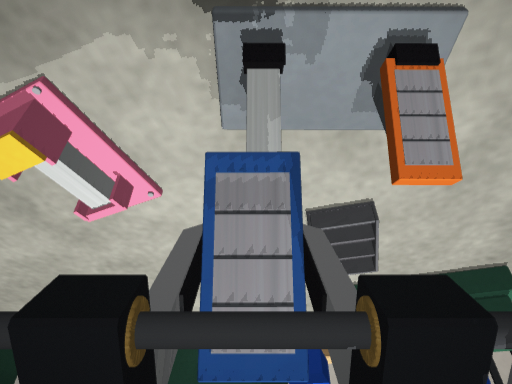

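The plate is gripped squarely (edges at columns 205–300, leading end at row 153), and the orange plate still stands in its cradle. Now to a viewing pose over the nest.

Request:
jog_arm(plan=[0.007,0.1,0.06,12,-1,9,0.01,0.2,0.096,24,-2,18,0.015,0.294,0.096,35.25,-2.55,26.66,0.015,0.294,0.096,35.25,-2.55,26.66,0.015,0.294,0.096,35.25,-2.55,26.66,0.015,0.294,0.096,35.25,-2.55,26.66,0.015,0.294,0.096,35.25,-2.55,26.66,0.015,0.294,0.096,35.25,-2.55,26.66,0.015,0.294,0.096,35.25,-2.55,26.66,0.015,0.294,0.096,35.25,-2.55,26.66,0.015,0.294,0.096,35.25,-2.55,26.66,0.015,0.294,0.096,35.25,-2.55,26.66])

```text
clock: 6.2
eef_pos: [545.7, 139.8, 312.3]
eef_rot: [3.139, -0.0, 1.743]
wrist_force: [0.3, 0.5, -3.0]
finger_gap: 49.5
finger_force: 45.0
```

Run:
```python
from h import *
n="wrist"; p,d,c=shot(n); P=pts(d,c); np.savez("/tmp/w4.npz",p=p,d=d,P=P)
s=manip.read_state(); print(s['clock'],s['eef_pos'],np.degrees(s['eef_rot']))
cv2.imwrite("pics/w4.png",p[...,::-1])
hsv=cv2.cvtColor(p,cv2.COLOR_RGB2HSV);H,S,V=[hsv[...,i] for i in range(3)]
y=(H>20)&(H<33)&(S>150)&(P[...,2]>60)&(P[...,2]<76)
k,l,st,ce=cv2.connectedComponentsWithStats(y.astype(np.uint8)); i=1+np.argmax(st[1:,4]); q=P[l==i]
print('lip',len(q),np.median(q[:,2]),cv2.minAreaRect(q[:,:2].astype(np.float32)))
m=(P[...,2]>6)&(P[...,2]<18)&(abs(P[...,0]-537)<110)&(abs(P[...,1]-230)<130)
print('base',m.sum(),cv2.minAreaRect(P[m][:,:2].astype(np.float32)))
```

```text
6.25 [545.67226704 139.94280255 312.33888713] [ 1.79847894e+02 -2.76221314e-02  9.98834717e+01]
lip 2179 68.99122880652129 ((525.8717651367188, 294.7342529296875), (66.05165100097656, 38.75709915161133), 10.132417678833008)
base 6230 ((536.4779663085938, 237.44175720214844), (110.12992095947266, 180.76821899414062), 10.311090469360352)
```

View pics/w4.png

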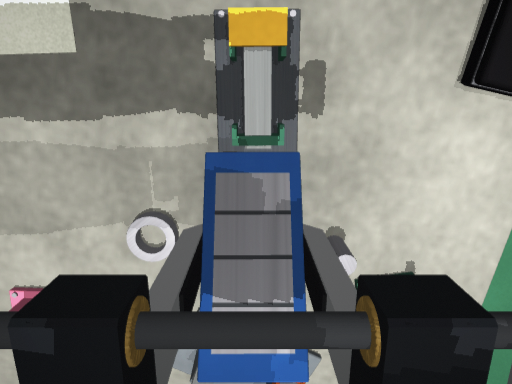

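The nest lies straight ahead with its lip at (258,27), pedestal at (257,90) and wall at (257,140). The held plate's leading end is at row 153. I now measure the plate in the tool frame and compute waypoints.

```bash
cat >> h.py <<'E'
NO=np.array([538.1,227.6,0]); NY=100.2
def nest(v): return NO+Ro.from_euler('z',NY,degrees=True).apply(v)
def plate_in_tool(P,u0=207,u1=298,v0=160,v1=300):
    s=manip.read_state(); T=Ro.from_euler('xyz',s['eef_rot'])
    q=T.inv().apply(P.reshape(-1,3)-s['eef_pos']).reshape(P.shape)
    f=q[v0:v1,u0+4:u1-4].reshape(-1,3); k=np.ones(len(f),bool)
    for i in range(8):
        c=f[k].mean(0); n=np.linalg.svd(f[k]-c,full_matrices=False)[2][2]; n*=-np.sign(n[2]); k=abs((f-c)@n)<2
    return q,c,n,k.mean()
E
python3 - <<'E'
from h import *
z=np.load("/tmp/w4.npz");p,P=z['p'],z['P']
q,c,n,k=plate_in_tool(P); print('n tool',n,k,'phi',np.degrees(np.arctan2(-n[2],n[0])))
hsv=cv2.cvtColor(p,cv2.COLOR_RGB2HSV);H,S,V=[hsv[...,i] for i in range(3)]
m=np.zeros(H.shape,bool); m[145:312,190:315]=1
m&=(abs((q-c)@n)<2.5)
f=q[m]; y=np.array([0,1,0.]); y-=n*(n@y); y/=np.linalg.norm(y); x=np.cross(y,n)
lead=[]
a=f@x; b=f@y; print('x',x,'a range',np.percentile(a,[.2,99.8]),'b range',np.percentile(b,[.5,99.5]))
hi=np.percentile(a,99.8) if x[0]>0 else np.percentile(a,.2)
print('centre tool est', (x*(hi-55 if x[0]>0 else hi+55)+y*np.mean(np.percentile(b,[.5,99.5]))+n*(c@n-8)))
print(cv2.minAreaRect(np.c_[a,b].astype(np.float32)))
E
```

```text
n tool [ 0.50069814 -0.0017894  -0.86562011] 0.9940619621342512 phi 59.953747647098204
x [-0.86562149  0.         -0.50069894] a range [-43.30033953  35.59259381] b range [-24.24719907  25.57862642]
centre tool est [ -2.51165529   0.6384972  -19.02444139]
((-4.133796691894531, 0.5350303649902344), (61.393985748291016, 79.61957550048828), 89.97236633300781)
```

```bash
cat >> h.py <<'E'
CT=np.array([-2.3,0,-19.])
def place(xtop,h0,s,ref=None):
    """leading top corner at nest x=xtop, leading bottom corner h0 above floor, slope s deg nose down"""
    r=np.radians(s); u=np.array([np.cos(r),0,-np.sin(r)]); n=np.array([np.sin(r),0,np.cos(r)])
    low=np.array([xtop,0,42+h0])-16*n*[1,0,0]; c=nest(low-55*u+8*n)
    R=tgt(NY,-(30-s)); tcp=c-R.apply(CT); st=manip.read_state() if ref is None else ref
    rv=(R*Ro.from_euler('xyz',st['eef_rot']).inv()).as_rotvec(degrees=True)
    return (tcp-st['eef_pos']).round(1),rv.round(2)
E
python3 - <<'E'
from h import *
for a in((30,25,15),(43,2,15),(51,1.7,15),(58.5,1.7,15)): print(a,*place(*a))
E
```

```text
(30, 25, 15) [  -4.4   69.9 -241.1] [14.72  2.76  0.33]
(43, 2, 15) [  -6.7   82.7 -264.1] [14.72  2.76  0.33]
(51, 1.7, 15) [  -8.1   90.6 -264.4] [14.72  2.76  0.33]
(58.5, 1.7, 15) [  -9.4   97.9 -264.4] [14.72  2.76  0.33]
```

Request:
jog_arm(plan=[-0.004,0.05,-0.04,7,1.4,0.2,-0.0045,0.07,-0.09,14.7,2.8,0.3,-0.0045,0.07,-0.13,14.7,2.8,0.3,-0.0045,0.07,-0.17,14.7,2.8,0.3,-0.0045,0.07,-0.21,14.7,2.8,0.3,-0.0045,0.07,-0.241,14.7,2.8,0.3,-0.0045,0.07,-0.241,14.7,2.8,0.3,-0.0045,0.07,-0.241,14.7,2.8,0.3,-0.0045,0.07,-0.241,14.7,2.8,0.3,-0.0045,0.07,-0.241,14.7,2.8,0.3])

```text
clock: 7.25
eef_pos: [542.0, 210.6, 73.4]
eef_rot: [3.139, -0.262, 1.75]
wrist_force: [0.2, -0.6, -2.6]
finger_gap: 49.8
finger_force: 45.0
```

Run:
```python
from h import *
p,d,c=shot("wrist"); P=pts(d,c); cv2.imwrite("pics/w5.png",p[...,::-1]); np.savez("/tmp/w5.npz",p=p,P=P)
s=manip.read_state(); print(s['clock'],s['eef_pos'],np.degrees(s['eef_rot']))
for a in((30,25,15),(43,2,15),(51,1.7,15),(58.5,1.7,15)): print(a,*place(*a))
inv=Ro.from_euler('z',-NY,degrees=True)
N=inv.apply((P-NO).reshape(-1,3)).reshape(P.shape)
hsv=cv2.cvtColor(p,cv2.COLOR_RGB2HSV);H,S,V=[hsv[...,i] for i in range(3)]
y=(H>20)&(H<33)&(S>150)&(abs(N[...,2]-69)<5)
print('lip nest',np.percentile(N[y],[1,50,99],axis=0).round(1))
b=(H>100)&(H<128)&(S>130)&(N[...,2]>40)&(N[...,2]<130)&(abs(N[...,1])<35)
print('blue nest',np.percentile(N[b],[1,50,99],axis=0).round(1))
```

```text
7.3 [541.83780267 210.59475638  73.05721194] [179.87976038 -14.99777523 100.23961401]
(30, 25, 15) [-0.5 -0.8 -1.9] [-0.02  0.11 -0.01]
(43, 2, 15) [ -2.8  12.  -24.9] [-0.02  0.11 -0.01]
(51, 1.7, 15) [ -4.3  19.9 -25.2] [-0.02  0.11 -0.01]
(58.5, 1.7, 15) [ -5.6  27.3 -25.2] [-0.02  0.11 -0.01]
lip nest [[ 48.8 -32.1  66.3]
 [ 67.7  -0.1  69.1]
 [ 87.1  32.5  70.6]]
blue nest [[-74.6 -26.   83.9]
 [-28.2  -1.7  99.9]
 [ 30.   23.3 112.8]]
```

View pics/w5.png

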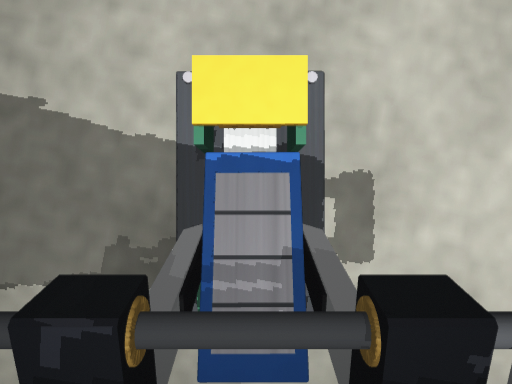

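The plate's nose (row 153, columns 205–300) is just short of the lip (columns 192–308, front edge at row 125), at the height I expected. One check of the lateral offset, since clearance there is only 2 mm.

Run:
```python
from h import *
z=np.load("/tmp/w5.npz");p,P=z['p'],z['P']
N=Ro.from_euler('z',-NY,degrees=True).apply((P-NO).reshape(-1,3)).reshape(P.shape)
hsv=cv2.cvtColor(p,cv2.COLOR_RGB2HSV);H,S,V=[hsv[...,i] for i in range(3)]
for r in(158,165,180,200,215):
    zf=np.median(N[r,230:275,2]); m=(abs(N[r,:,2]-zf)<2.5); m[:195]=0;m[312:]=0
    y=N[r][m][:,1]; print(r,zf.round(1),y.max().round(1),y.min().round(1),'mid',((y.max()+y.min())/2).round(2))
for r in(135,142):
    print('cheeks',[(u,N[r,u].round(0).tolist()) for u in (197,203,208,290,297,303)])
for r in(80,100,118):
    m=abs(N[r,:,2]-69)<3;y=N[r][m][:,1];print('lip',y.max().round(1),y.min().round(1))
print(plate_in_tool(P)[1:])
```

```text
158 85.0 23.4 -25.8 mid -1.21
165 86.5 23.4 -25.7 mid -1.15
180 88.7 23.7 -26.0 mid -1.18
200 91.5 23.0 -26.0 mid -1.46
215 93.6 23.3 -25.7 mid -1.16
cheeks [(197, [43.0, 31.0, 63.0]), (203, [43.0, 28.0, 63.0]), (208, [46.0, 27.0, 42.0]), (290, [48.0, -27.0, 34.0]), (297, [43.0, -28.0, 63.0]), (303, [43.0, -31.0, 63.0])]
cheeks [(197, [39.0, 31.0, 62.0]), (203, [39.0, 27.0, 63.0]), (208, [42.0, 27.0, 41.0]), (290, [43.0, -27.0, 33.0]), (297, [39.0, -28.0, 63.0]), (303, [39.0, -31.0, 63.0])]
lip 33.0 -32.5
lip 33.2 -32.6
lip 33.1 -32.6
(array([ 14.25075174,   0.60416499, -18.97209823]), array([ 0.50086066, -0.00264009, -0.86552391]), np.float64(0.9938898450946644))
```

Request:
jog_arm(plan=[-0.001,0.003,-0.007,0,0,0,-0.0015,0.006,-0.015,0,0,0,-0.0029,0.012,-0.0232,0,0,0,-0.0029,0.012,-0.0232,0,0,0,-0.0029,0.012,-0.0232,0,0,0,-0.0029,0.012,-0.0232,0,0,0,-0.0029,0.012,-0.0232,0,0,0,-0.0029,0.012,-0.0232,0,0,0])

```text
clock: 8.1
eef_pos: [538.3, 222.4, 48.4]
eef_rot: [-3.141, -0.262, 1.749]
wrist_force: [0.2, -0.7, -3.9]
finger_gap: 49.8
finger_force: 45.0
```

Run:
```python
from h import *
p,d,c=shot("wrist"); P=pts(d,c)
s=manip.read_state(); print(s['clock'],s['eef_pos'],np.degrees(s['eef_rot']),s['wrist_force'],s['moment'])
for a in((43,2,15),(58.5,1.7,15)): print(a,*place(*a))
N=Ro.from_euler('z',-NY,degrees=True).apply((P-NO).reshape(-1,3)).reshape(P.shape)
for r in(165,180,200,215):
    zf=np.median(N[r,230:275,2]); m=(abs(N[r,:,2]-zf)<2.5); m[:195]=0;m[312:]=0
    y=N[r][m][:,1]; print(r,zf.round(1),'mid',((y.max()+y.min())/2).round(2))
```

```text
8.15 [538.28814861 222.40120024  48.37980477] [-179.9807821   -14.99584448  100.20148347] [-0.38594376 -0.43623837 -2.8737449 ] [-0.24825725 -0.14973032 -0.01856266]
(43, 2, 15) [ 0.7  0.2 -0.2] [ 0.01 -0.02 -0.01]
(58.5, 1.7, 15) [-2.  15.5 -0.5] [ 0.01 -0.02 -0.01]
165 61.2 mid 0.26
180 63.7 mid 0.36
200 66.4 mid 0.06
215 68.7 mid 0.33
```

Request:
jog_arm(plan=[-0.0005,0.003,-0.0003,0,0,0,-0.001,0.006,-0.0004,0,0,0,-0.0016,0.009,-0.0004,0,0,0,-0.0021,0.012,-0.0004,0,0,0,-0.0027,0.0152,-0.0004,0,0,0,-0.0027,0.0152,-0.0004,0,0,0,-0.0027,0.0152,-0.0004,0,0,0,-0.0027,0.0152,-0.0004,0,0,0,-0.0027,0.0152,-0.0004,0,0,0])

```text
clock: 9.05
eef_pos: [535.7, 237.1, 47.8]
eef_rot: [-3.141, -0.261, 1.749]
wrist_force: [0.7, -7.3, -1.6]
finger_gap: 49.4
finger_force: 45.0
```

Run:
```python
from h import *
p,d,c=shot("wrist"); P=pts(d,c)
s=manip.read_state(); print(s['clock'],s['eef_pos'],np.degrees(s['eef_rot']),s['wrist_force'],s['moment'])
q,cc,n,k=plate_in_tool(P); print('phi',np.degrees(np.arctan2(-n[2],n[0])),k,cc)
for a in((58.5,1.7,15),(59,1,10),(59,.5,5),(58.5,0,0),(58.5,-.5,0),(55.5,0,0)): print(a,*place(*a))
```

```text
9.1 [535.70968038 237.07929143  47.85016815] [-179.98071461  -14.93082987  100.20507978] [ 0.71799272 -7.99069895 -2.05471739] [-1.55301597 -0.18485136  0.05832502]
phi 60.07013052126867 0.9320998278829604 [ 12.24636864   0.42163655 -19.76398655]
(58.5, 1.7, 15) [0.5 0.8 0.1] [ 0.07 -0.01 -0.01]
(59, 1, 10) [ 0.2  2.4 -4.5] [ 4.99  0.88 -0.01]
(59, 0.5, 5) [-0.   3.9 -8.8] [ 9.91  1.77 -0.01]
(58.5, 0, 0) [ -0.3   5.3 -13.2] [ 1.483e+01  2.650e+00 -1.000e-02]
(58.5, -0.5, 0) [ -0.3   5.3 -13.7] [ 1.483e+01  2.650e+00 -1.000e-02]
(55.5, 0, 0) [  0.3   2.3 -13.2] [ 1.483e+01  2.650e+00 -1.000e-02]
```

Push-back force of about 7.5 N matches roughly 6.5–7 mm of pusher travel. Laying the plate down.

Request:
jog_arm(plan=[-0.0002,0.0012,-0.0023,2.5,0.44,0,-0.0004,0.002,-0.0046,5,0.88,0,-0.0005,0.0027,-0.0067,7.5,1.33,0,-0.0006,0.0034,-0.0089,9.9,1.77,0,-0.0007,0.0041,-0.0111,12.4,2.2,0,-0.0008,0.0048,-0.0131,14.8,2.65,0,-0.0008,0.0048,-0.0131,14.8,2.65,0,-0.0008,0.0048,-0.0131,14.8,2.65,0,-0.0008,0.0048,-0.0131,14.8,2.65,0,-0.0008,0.0048,-0.0131,14.8,2.65,0])

```text
clock: 10.1
eef_pos: [535.1, 241.9, 35.3]
eef_rot: [3.141, -0.523, 1.749]
wrist_force: [-2.5, -10.1, 5.1]
finger_gap: 49.3
finger_force: 45.0
```

Run:
```python
from h import *
p,d,c=shot("wrist"); P=pts(d,c)
s=manip.read_state(); print(s['clock'],s['eef_pos'],np.degrees(s['eef_rot']),s['wrist_force'],s['moment'],s['finger_gap'])
q,cc,n,k=plate_in_tool(P); print('phi',np.degrees(np.arctan2(-n[2],n[0])),k)
for a in((58.5,0,0),(55,0,0)): print(a,*place(*a))
N=Ro.from_euler('z',-NY,degrees=True).apply((P-NO).reshape(-1,3)).reshape(P.shape)
for r in(175,200,230,260,290):
    m=N[r,225:280]; print(r,np.median(m,axis=0).round(1))
ps,_,_=shot("side"); cv2.imwrite("pics/s6.png",np.hstack([cv2.resize(p[...,::-1],(512,384)),cv2.resize(ps[215:310,200:300,::-1],(280,384))]))
```

```text
10.15 [535.08461591 241.93731998  35.28599015] [179.96170319 -29.98212803 100.24086523] [-2.99782269 -9.51854434  4.43445224] [-1.44144314  0.43607839  0.42976175] 49.86478318696843
phi 59.9436836576956 0.9506884681583476
(58.5, 0, 0) [ 0.4  0.4 -0.6] [ 0.01  0.04 -0.02]
(55, 0, 0) [ 1.  -3.  -0.6] [ 0.01  0.04 -0.02]
175 [45.3  0.1 58.3]
200 [32.   0.1 58.6]
230 [16.7  0.1 58.4]
260 [ 2.2  0.  58.3]
290 [-11.8   0.   58.6]
```

View pics/s6.png

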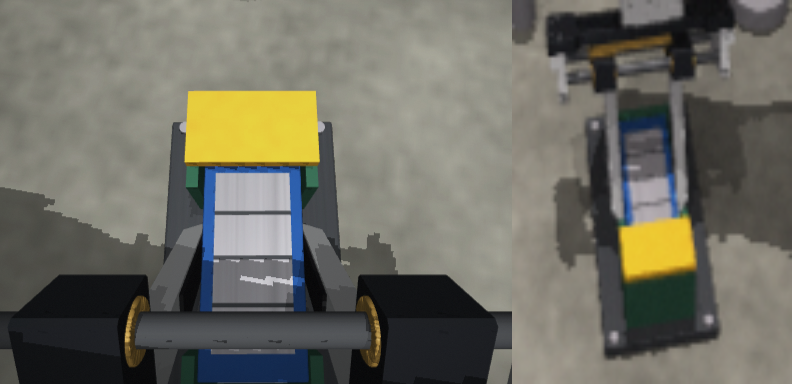

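The plate lies flat under the lip (face height 58.3–58.6 mm against the 58 mm target, front edge of lip at row 163). I back it onto the wall, then release.

Request:
jog_arm(plan=[0.0003,-0.0018,-0.0003,0,0,0,0.0006,-0.0034,-0.0003,0,0,0,0.0006,-0.0034,-0.0003,0,0,0,0.0006,-0.0034,-0.0003,0,0,0,0.0006,-0.0034,-0.0003,0,0,0])

```text
clock: 10.7
eef_pos: [535.6, 239.1, 35.3]
eef_rot: [3.141, -0.524, 1.75]
wrist_force: [-3.0, -4.7, 6.2]
finger_gap: 49.5
finger_force: 45.0
```

Request:
jog_arm(plan=[0,0,0,0,0,0,0,0,0,0,0,0,0,0,0,0,0,0,0,0,0,0,0,0,0,0,0,0,0,0,0,0,0,0,0,0], claw=0.066)

```text
clock: 11.3
eef_pos: [535.3, 239.1, 34.4]
eef_rot: [-3.141, -0.524, 1.749]
wrist_force: [0.5, 0.0, 0.7]
finger_gap: 66.2
finger_force: 0.0
```

Run:
```python
from h import *
p,d,c=shot("wrist"); P=pts(d,c)
s=manip.read_state(); print(s['clock'],s['eef_pos'],s['wrist_force'],s['finger_gap'])
print('back 120:', (-120*Ro.from_euler('xyz',s['eef_rot']).as_matrix()[:,2]).round(1))
N=Ro.from_euler('z',-NY,degrees=True).apply((P-NO).reshape(-1,3)).reshape(P.shape)
for r in(175,200,230,260,290): print(r,np.median(N[r,225:280],axis=0).round(1))
```

```text
11.35 [535.33619268 239.09651029  34.43206677] [-0.0981233  -0.1487951  -0.35732803] 66.30839394404003
back 120: [ 10.7 -59.1 103.9]
175 [42.2  0.3 58.5]
200 [28.9  0.3 58.5]
230 [13.8  0.3 58.5]
260 [-0.8  0.3 58.7]
290 [-14.6   0.3  58.4]
```

Released with no force on the arm. Backing out along the fingers, then checking the plate from above.

Request:
jog_arm(plan=[0.002,-0.01,0.017,0,0,0,0.004,-0.02,0.035,0,0,0,0.007,-0.04,0.07,0,0,0,0.0107,-0.059,0.104,0,0,0,0.0107,-0.07,0.15,-8,-1.4,0,0.0107,-0.08,0.2,-16,-2.8,0,0.0107,-0.08,0.22,-24,-4.3,0,0.0107,-0.08,0.22,-29.5,-5.3,0,0.0107,-0.08,0.22,-29.5,-5.3,0,0.0107,-0.08,0.22,-29.5,-5.3,0,0.0107,-0.08,0.22,-29.5,-5.3,0])

```text
clock: 12.45
eef_pos: [545.9, 158.5, 253.6]
eef_rot: [-3.14, -0.003, 1.748]
wrist_force: [0.3, 0.2, 0.7]
finger_gap: 66.2
finger_force: 0.0
```

Run:
```python
from h import *
p,d,c=shot("wrist"); P=pts(d,c)
s=manip.read_state(); print(s['clock'],s['eef_pos'])
N=Ro.from_euler('z',-NY,degrees=True).apply((P-NO).reshape(-1,3)).reshape(P.shape)
hsv=cv2.cvtColor(p,cv2.COLOR_RGB2HSV);H,S,V=[hsv[...,i] for i in range(3)]
b=(H>100)&(H<128)&(S>120)&(abs(N[...,1])<35)&(N[...,2]>50)
print('blue',np.percentile(N[b],[1,50,99],axis=0).round(1))
f=(abs(N[...,1])<22)&(N[...,0]>-50)&(N[...,0]<46); q=N[f]; A=np.c_[q[:,:2],np.ones(len(q))]
co=np.linalg.lstsq(A,q[:,2],rcond=None)[0]; print('slope deg',np.degrees(co[:2]),'z0',co[2])
ps,_,_=shot("side")
cv2.imwrite("pics/f.png",np.hstack([p[...,::-1],cv2.resize(ps[130:310,180:300,::-1],(256,384))]))
```

```text
12.5 [546.02405484 158.37503816 253.75128052]
blue [[-54.1 -24.9  56.1]
 [ -5.   -0.5  57.9]
 [ 48.6  24.5  59.7]]
slope deg [-199.8124593    22.85980107] z0 181.10675170202393
```

View pics/f.png

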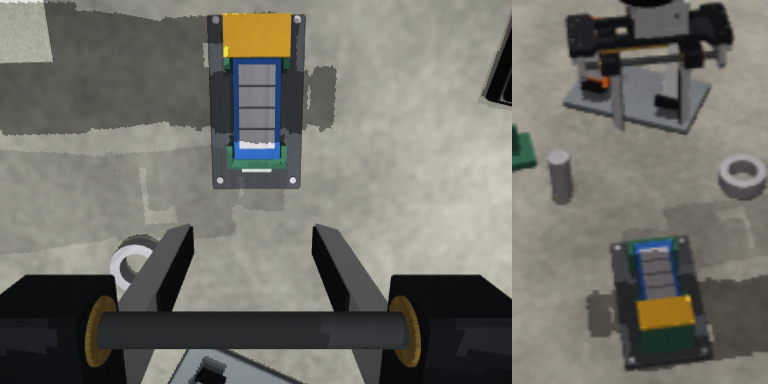

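The plate lies flat behind the green wall, bright face up. It spans nest x from -54 mm to under the lip with its face at about 58 mm, and the gripper is clear.

```bash
python3 -c "
from cell import manip
print(manip.sign_off())"
```

```text
the job is handed in; nothing more can be done
None
```

The blue plate is in the nest, bright face up and flat behind the low wall, with its end under the lip and against the spring pusher; I let go of it, saw nothing else moved, and handed the job in at about 12.5 s (no verdict came back).

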